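# Draw up the turnbuckle clamp on the fig-wood blank

### The arm

A 6-joint arm with a two-finger parallel gripper is mounted at the origin on the work surface. World frame = base frame: x ahead of the robot, y to its left, z up, the work surface at z = 0. Lengths are in m, angles in rad, forces in N, time in s.
With the tool pointing down it reaches from about 0.375 to 0.975 m from the base axis. Payload 3.8 kg.
Tool frame: the origin (TCP) lies midway between the tips of the shut fingers; the grasp point (between the pads) lies 19 mm behind it (r.pinch_z is the distance from the TCP to the grasp point, in m); z points along the fingers, y is the direction in which the jaws open and shut (so a half turn about z gives the same grasp; the last joint's range is limited). The gripper opens to 85 mm and grips with 20 to 120 N. Pads are 22 mm wide; open, the fingers measure 114 mm over their backs; the gripper's body (76 mm by 85 mm) begins 54 mm behind the grasp point. The pads swing forward as they close: fully open they stand 13 mm farther back than shut.
Start: joints at [1.161, 0.264, 1.604, -0, 1.274, -0.037], TCP at [0.246, 0.629, 0.231] pointing down, gripper open.
Joint ranges: [-2.63, 2.63], [-0.94, 2.18], [0.31, 2.57], [-1.31, 4.45], [0, 2.66], [-2.55, 2.55]. Speed limits (rad/s): [2.57, 2.57, 3.14, 3.14, 3.14, 3.14].

### API

Orientations are given as a 3x3 rotation matrix whose columns are the frame's x, y, z axes.
In Python, from rig import r gives the robot as it stands. The module is installed in compiled form; this text tells all that it offers.
- The arm moves only by the shell command python3 -m pendant 'ROWS' [OPENING] [FORCE]. ROWS is JSON, a list of rows, each a list of 6 numbers: the shift along the tool's x, y, z in mm, then the turn, a rotation vector about the tool's x, y, z in degrees. In form: [[x, y, z, wx, wy, wz], ...]. A call has exactly 10 rows; each row shifts and turns the commanded pose from where the row before left it, along the tool's axes as they then stand; what a row does not reach is not made up. A row lasts 1/8 s, in which the tool goes at most 62.5 mm and 10.7 degrees, less where a joint would pass 70% of its speed; a pose out of reach is approached as far as the arm can. A call is refused whole if a number of a shift passes 62.5 or a number of a turn 10.7, either way. A call with a gripper value outside its range is refused whole. OPENING is the closure, from 0 (fully open) to 1 (shut), set as the call begins (- or left out, the last holds). The fingers move at their own pace and stop on an object; FORCE is the grip in N (left out, the last holds). Time passes only in rows, so rows that do not move let the fingers close, or fill a call up. It gives the time, the measured TCP pose, the force and the opening at its end, in the units of the state.
- r.get_state(): the state, without advancing time (a new reading comes with each control period).
- r.capture(name): name is "side" or "top"; returns the picture (400x640x3 uint8, red, green, blue); there is no depth.
- r.calibration(name): a dict with "mtx" (3x3 intrinsics, pixels), "k1" (the pictures are not rectified: a ray, as slopes to the right and down, at radius r is drawn at 1 + k1 r^2 times it, then the intrinsics apply), "cam_to_world" (4x4, takes a point from camera to world coordinates). Camera axes: x right, y down, z forward; pixel columns grow to the right and rows downward; lengths in m; the calibration is good to about 2 mm. A picture is of the moment at which its call begins. calibration takes no time and is no camera call.
- r.job_done(): hands the job in, once; it reports no verdict.
Trained networks look in the newest picture that a camera, given by its name, has taken for a name from the list of things; names that differ only in an ending like _2 or _b are one class to them, and where a whole thing is asked for, a point or a joint stands for the part that bears it (a point fixed in the world has none). Each returns a list of dicts, best first, with "p" (0 to 1); they miss things now and then, are a little off and sometimes report something else, mostly with a low value. They report only what shows in the picture. A call takes as long as a camera call.
- r.silhouettes(camera, target): "mask" (400x640 bool, what is visible of it) and "uv" ([column, row] in pixels, amid what is visible of it).
The state is a dict: "time": time; "joint_pos": joint angles; "qd": joint speeds; "tau": joint torques, N m; "tcp_pos": TCP position; "ee_rot": TCP orientation; "ft_force": force on the tool from outside, world axes, zero at the start; "ft_torque": the same for the moment, N m; "width": opening from 0.0 (shut) to 1.0 (fully open).
Only numpy, scipy, OpenCV 4.12 (cv2) and the standard library are available. Lean on these libraries where they do the work, as an engineer would, in place of code of your own. Each camera call takes 0.05 s, during which the arm holds its last target.

### The job

Close the glue seam of the pale fig-wood blank: swing the red-tipped bar of its turnbuckle clamp up and over, away from the robot, as far as it will go, so that the turning sleeve draws both jaws in and the two halves meet, then let go. Leave the same kind of clamp on the black-lacquered fish tail as it is, and do not push the brown pigment jar about or knock it over.

Things in the scene. Friction and masses are not known exactly. Their poses are not given: they have to be found in the camera images.
- fig_axis (a point): Clamp on the pale fig-wood blank: mid-point of its steel turnbuckle sleeve, on the turning axis, 65 mm above table; fixed. Axes: y along the turnbuckle, x level away from robot (yaw within 0.25 rad), z up. Wooden jaws at y=+-94 mm, 16 thick, x -28 to +108, tops 93 mm above table; wood halves between them at x 37 to 107, tops 70 mm above table; base board 165x235, 18 thick.
- fig_sleeve (a joint): Turn of that sleeve, rad. 12 mm steel bar from its middle swings in the plane y=0 and ends in a red 22 mm ball, centre 85 mm from the axis, at x=85 sin(turn-0.65), z=85 cos(turn-0.65). 0: bar leans 37 deg towards robot, seam open 20 mm; 1.3: 37 deg away, seam shut, at its stop. Starts 0 to 0.3. Steep threads, friction 0.22 N m (3 to 6 N at the bar); stays where left.
- tail_tip (a point): Centre of the red ball, 22 mm across, at the end of the bar of the other, like clamp, which holds the black-lacquered fish tail. Its bar also leans towards the robot; leave it alone. The two clamps change places from start to start.
- jar_center (a point): Squat brown clay pigment jar with cork stopper, loose, 80 mm across and 82 mm tall; this point is its centre, 41 mm up. It stands on the table at the outer side of the left or the right clamp.

How it is judged:
At the end, for the whole second after the job is handed in: The fig-wood clamp's sleeve is turned to within 0.2 rad (about 11 degrees) of its closed stop and at rest, so that the seam is shut to under 4 mm; the fish-tail clamp's bar tip is within 15 mm and the jar within 20 mm of where they started (value of joint fig_sleeve above 1.1 rad and velocity of joint fig_sleeve between -0.05 and 0.05 rad/s and distance of tail_tip from where it was at the start of the episode below 0.015 m and distance of jar_center from where it was at the start of the episode below 0.02 m); the robot touches nothing.
It fails at once if the bar of the fish-tail clamp is moved more than 15 mm (distance of tail_tip from where it was at the start of the episode above 0.015 m).
It fails at once if the pigment jar is pushed or tipped more than 20 mm (distance of jar_center from where it was at the start of the episode above 0.02 m).
It also fails if it takes over 30 s, if anything falls off the work surface, if the arm or the gripper's body presses on something with over 40 N, if the wrist force passes 120 N, or if a joint passes its speed limit or range.

## Working session

There is one attempt and no reset: what is moved stays moved. The work goes in short steps, Python scripts to look and compute and a shell command to move; the robot and the scene stay as the last step left them, time stands still between calls to the robot, and variables do not carry over. Pictures are saved under pics/ and viewed, and the job is handed in when it is done.

```bash
mkdir -p pics
python3 - <<'E'
from rig import r
import cv2,numpy as np
s=r.get_state();print(s['time'],s['tcp_pos'],s['ee_rot'],s['width'])
for n in("side","top"):
    im=r.capture(n);cv2.imwrite(f"pics/{n}0.png",im[:,:,::-1])
    c=r.calibration(n);print(n,c)
    for t in("fig_sleeve","tail_tip","jar_center"):
        for d in r.silhouettes(n,t)[:3]:print(t,d['p'],d['uv'],d['mask'].sum())
E
```

```text
0.0 [0.2455565  0.62798541 0.22999338] [[-9.31322565e-01  3.64194375e-01 -8.57995044e-04]
 [ 3.64195379e-01  9.31320427e-01 -1.99704688e-03]
 [ 7.17550683e-05 -2.17237266e-03 -9.99997638e-01]] 0.9970144304795403
side {'mtx': array([[425.73524371,   0.        , 311.02025143],
       [  0.        , 425.73524371, 206.83993912],
       [  0.        ,   0.        ,   1.        ]]), 'k1': -0.048634856414307114, 'cam_to_world': array([[-0.99879366, -0.04331812,  0.02312479,  0.51499904],
       [-0.04781248,  0.75062396, -0.65899745,  0.70555998],
       [ 0.01118851, -0.65930813, -0.7517896 ,  0.89743056],
       [ 0.        ,  0.        ,  0.        ,  1.        ]])}
fig_sleeve 0.57 [300.5, 282.3] 604
fig_sleeve 0.56 [326.2, 120.1] 498
tail_tip 0.84 [298.0, 153.5] 347
jar_center 0.66 [324.7, 118.5] 505
top {'mtx': array([[428.60196257,   0.        , 313.95278977],
       [  0.        , 428.60196257, 200.09317782],
       [  0.        ,   0.        ,   1.        ]]), 'k1': -0.10521231830910947, 'cam_to_world': array([[ 0.0961139 , -0.97317391,  0.20903265,  0.2717257 ],
       [-0.99535306, -0.09520643,  0.01442285, -0.01740895],
       [ 0.00586531, -0.20944753, -0.9778023 ,  1.41267371],
       [ 0.        ,  0.        ,  0.        ,  1.        ]])}
fig_sleeve 0.64 [251.9, 195.4] 268
tail_tip 0.63 [380.7, 196.2] 299
jar_center 0.63 [444.5, 233.0] 524
```

View pics/side0.png

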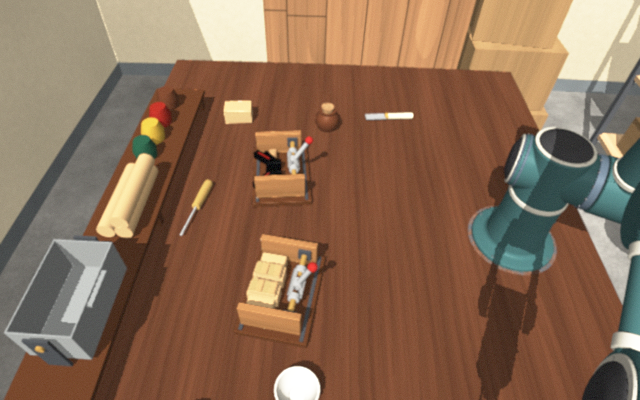

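View pics/top0.png

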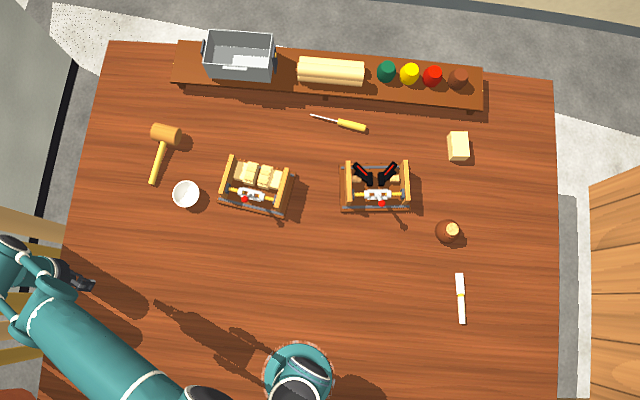

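The fig clamp is the robot's left one: its ball is at side (312,267) and top (245,199). The tail clamp is on the right with its ball at top (381,203), and the jar is further right at (449,232). A white cup stands left of the fig clamp at top (186,193). Next I triangulate.

```bash
cat > h.py <<'E'
from rig import r
import cv2,numpy as np
def ray(n,uv):
    c=r.calibration(n);K=c['mtx'];T=c['cam_to_world']
    x=cv2.undistortPoints(np.array([[uv]],float),K,np.array([c['k1'],0,0,0.])).ravel()
    # exact inverse of model: cv2 uses same form (1+k1 r^2)
    d=T[:3,:3]@np.array([x[0],x[1],1.]);return T[:3,3],d/np.linalg.norm(d)
def tri(a,b):
    A=np.zeros((3,3));v=np.zeros(3)
    R=[ray(*a),ray(*b)]
    for o,d in R:
        P=np.eye(3)-np.outer(d,d);A+=P;v+=P@o
    p=np.linalg.solve(A,v);return p,[np.linalg.norm((np.eye(3)-np.outer(d,d))@(p-o)) for o,d in R]
def atz(n,uv,z):
    o,d=ray(n,uv);return o+d*(z-o[2])/d[2]
def reds(im,near,rad=25):
    f=im.astype(int);m=((f[...,0]>120)&(f[...,1]<60)&(f[...,2]<60)).astype(np.uint8)
    n,l,s,c=cv2.connectedComponentsWithStats(m)
    return [(s[i,4],c[i].round(2)) for i in range(1,n) if s[i,4]>8 and np.hypot(*(c[i]-near))<rad]
E
python3 - <<'E'
from h import *
S=cv2.imread('pics/side0.png')[:,:,::-1];T=cv2.imread('pics/top0.png')[:,:,::-1]
for a,b in(((312,267),(245,199)),((309,141),(381,203))):
    x=reds(S,a,12);y=reds(T,b,8);print(x,y)
    if x and y: print(tri(('side',max(x,key=lambda q:q[0])[1]),('top',max(y,key=lambda q:q[0])[1])))
cv2.imwrite('pics/s1.png',cv2.resize(S[220:350,220:340,::-1],None,fx=6,fy=4.6*1,interpolation=2) if 0 else cv2.resize(S[225:345,225:345,::-1],None,fx=5,fy=5,interpolation=2))
cv2.imwrite('pics/t1.png',cv2.resize(T[145:225,205:305,::-1],None,fx=7,fy=7,interpolation=2))
E
```

```text
[(np.int32(28), array([314.32, 267.54]))] [(np.int32(32), array([244.28, 198.78]))]
(array([0.52485231, 0.21259698, 0.14325993]), [np.float64(0.0017156266263482138), np.float64(0.0017156266263485685)])
[(np.int32(12), array([310.33, 141.5 ]))] [(np.int32(37), array([381.38, 202.92]))]
(array([ 0.55406112, -0.20415441,  0.13396273]), [np.float64(0.002275898375048175), np.float64(0.0022758983750481867)])
```

View pics/s1.png

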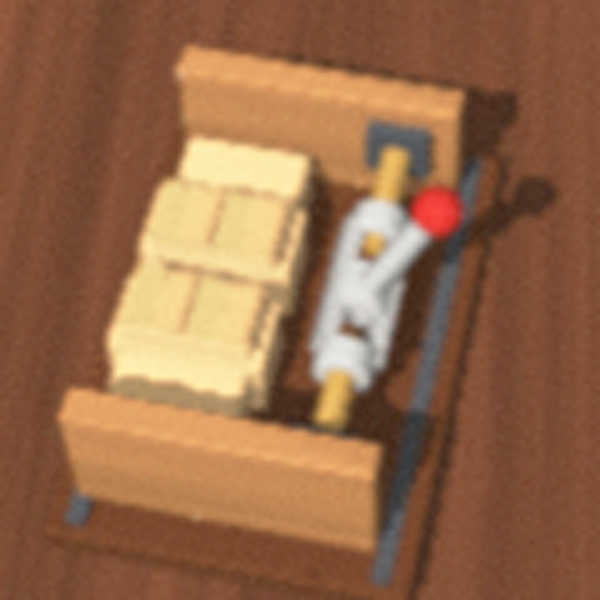

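View pics/t1.png

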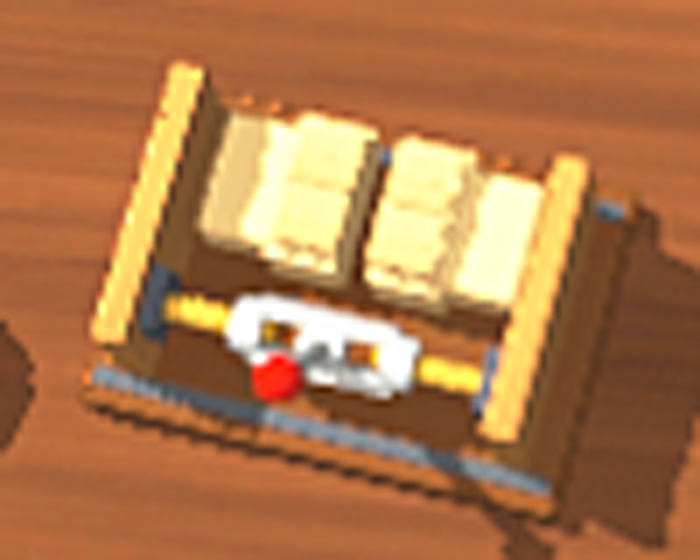

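Run:
```python
from h import *
f=lambda u,v:((u+.5)/7-.5+205,(v+.5)/7-.5+145)
g=lambda u,v:((u+.5)/5-.5+225,(v+.5)/5-.5+225)
ball=tri(('side',g(437,212)),('top',f(277,378)));print('ball',ball)
print('sl',tri(('side',g(360,288)),('top',f(322,343))), atz('top',f(322,343),.07))
L0=atz('top',f(108,334),.093);L1=atz('top',f(190,68),.093)
R0=atz('top',f(500,436),.093);R1=atz('top',f(572,158),.093)
for p in(L0,L1,R0,R1):print(p)
for a,b in((L0,L1),(R0,R1)):print('yaw',np.arctan2((b-a)[1],(b-a)[0]),np.linalg.norm(b-a))
y=(L0-R0);print('yawy',np.arctan2(-y[0],y[1]),np.linalg.norm(y))
y=(L1-R1);print('yawy',np.arctan2(-y[0],y[1]),np.linalg.norm(y))
c=(L0+L1+R0+R1)/4
for yaw in(-.1,-.13,-.16):
  X=np.array([np.cos(yaw),np.sin(yaw),0]);Y=np.array([-X[1],X[0],0])
  o=c-X*.04;o[2]=.065;d=ball[0]-o
  print(yaw,'axis',o,'ball local',d@X,d@Y,d[2],'turn',np.arctan2(d@X,d[2])+.65)
print('cup',atz('top',(186,193),.05),'jar',atz('top',(449,232),.06))
```

```text
ball (array([0.52758951, 0.21257738, 0.14377485]), [np.float64(0.0005347228517159774), np.float64(0.0005347228517159592)])
sl (array([0.56100505, 0.2072067 , 0.07090367]), [np.float64(0.0009325991537657022), np.float64(0.0009325991537652747)]) [0.56026474 0.20751543 0.07      ]
[0.55003363 0.30123521 0.093     ]
[0.67881951 0.28147981 0.093     ]
[0.52062665 0.11855115 0.093     ]
[0.65267463 0.10065479 0.093     ]
yaw -0.15221080855149347 0.130292275584919
yaw -0.13470848234081473 0.13325521038774293
yawy -0.15960270065961094 0.18503576849709188
yawy -0.14359150554282277 0.18270534301391245
-0.1 axis [0.56073844 0.20447357 0.065     ] ball local -0.03379234881699032 0.0047539456866763675 0.07877484504305499 turn 0.24476828379106302
-0.13 axis [0.56087613 0.2056656  0.065     ] ball local -0.033901741729247155 0.002538368157675553 0.07877484504305499 turn 0.24359602238627237
-0.16 axis [0.56104951 0.20685297 0.065     ] ball local -0.03394462806216548 0.0003205062686675379 0.07877484504305499 turn 0.24313677205965745
cup [0.54580859 0.42380656 0.05      ] jar [ 0.49867868 -0.44017463  0.06      ]
```

```bash
python3 -m pendant '[[0,0,0,0,0,-6.4],[0,0,0,0,0,-6.4],[-36,-46,0,0,0,0],[-36,-46,0,0,0,0],[-36,-46,0,0,0,0],[-36,-46,0,0,0,0],[-36,-46,0,0,0,0],[-36,-46,0,0,0,0],[-36,-46,0,0,0,0],[-36,-46,0,0,0,0]]' 1 40
```

```text
time: 1.65
tcp_pos: [0.4766, 0.2202, 0.2317]
ee_rot: [[-0.989, 0.149, 0.001], [0.149, 0.989, 0.0], [-0.001, 0.001, -1.0]]
ft_force: [0.1, -0.1, 0.2]
width: 0.004
```

```bash
python3 -m pendant '[[0,0,30,0,0,0],[0,0,30,0,0,0],[0,0,30,0,0,0],[0,0,30,0,0,0],[-12,0,0,0,0,0],[-12,0,0,0,0,0],[-12,0,0,0,0,0],[-8,0,0,0,0,0],[-8,0,0,0,0,0],[-8,0,0,0,0,0]]'
python3 - <<'E'
from h import *
for n,b in(("side",(225,225)),("top",(205,145))):
    im=r.capture(n);cv2.imwrite(f"pics/{n}2.png",cv2.resize(im[b[1]:b[1]+120,b[0]:b[0]+120,::-1],None,fx=4,fy=4))
E
```

```text
time: 2.9
tcp_pos: [0.5358, 0.2127, 0.1115]
ee_rot: [[-0.989, 0.149, 0.0], [0.149, 0.989, -0.0], [-0.0, -0.0, -1.0]]
ft_force: [-3.0, 0.1, 2.1]
width: 0.003
```

View pics/side2.png

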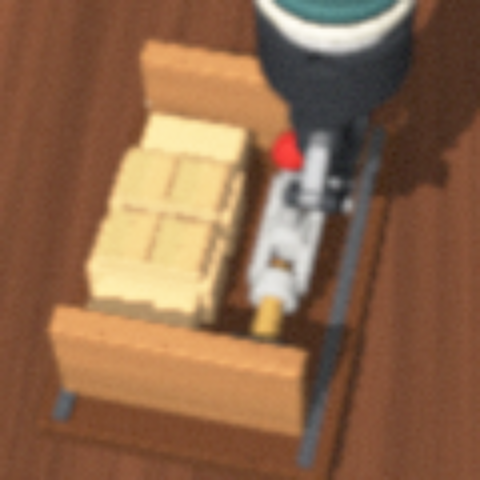

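View pics/top2.png

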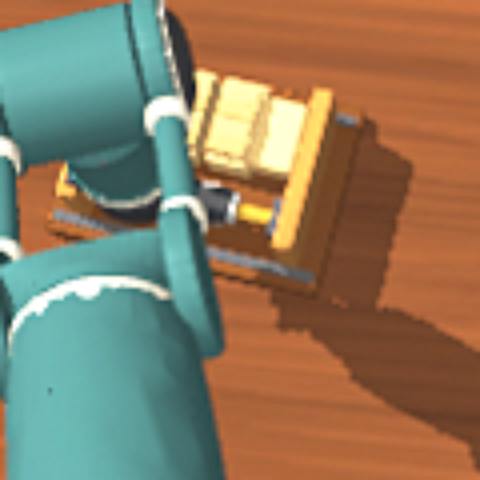

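The side view shows the ball at about (297,262) moving ahead of the shut fingers, with 3 N on the wrist. I keep pushing.

```bash
python3 -m pendant '[[-4,0,0,0,0,0],[-4,0,0,0,0,0],[-4,0,0,0,0,0],[-4,0,0,0,0,0],[-4,0,0,0,0,0],[-4,0,0,0,0,0],[-4,0,0,0,0,0],[-4,0,0,0,0,0],[-4,0,0,0,0,0],[-2,0,0,0,0,0]]'
python3 - <<'E'
from h import *
for n,b in(("side",(225,225)),):
    im=r.capture(n);cv2.imwrite(f"pics/{n}3.png",cv2.resize(im[b[1]:b[1]+120,b[0]:b[0]+120,::-1],None,fx=4,fy=4))
E
```

```text
time: 4.25
tcp_pos: [0.5728, 0.2073, 0.111]
ee_rot: [[-0.989, 0.149, -0.001], [0.149, 0.989, 0.0], [0.001, -0.0, -1.0]]
ft_force: [-3.8, 1.5, -0.8]
width: 0.0
```

View pics/side3.png

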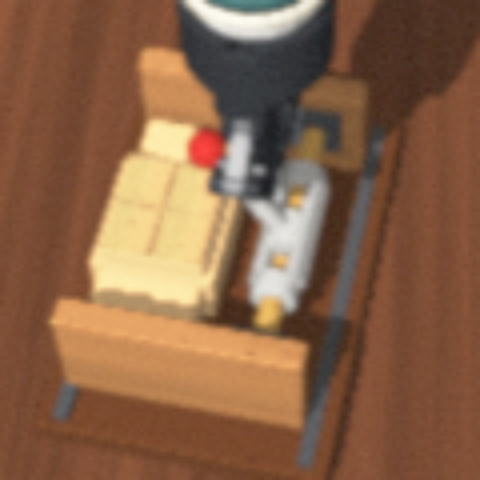

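The ball is now at about (276,262) and the seam is almost shut. I'll push on gently to the stop.

```bash
python3 -m pendant '[[-1,0,0,0,0,0],[-1,0,0,0,0,0],[-1,0,0,0,0,0],[-1,0,0,0,0,0],[-1,0,0,0,0,0],[0,0,0,0,0,0],[0,0,0,0,0,0],[0,0,0,0,0,0],[0,0,0,0,0,0],[0,0,0,0,0,0]]'
```

```text
time: 5.55
tcp_pos: [0.5779, 0.2065, 0.1114]
ee_rot: [[-0.989, 0.149, 0.0], [0.149, 0.989, 0.0], [-0.0, 0.0, -1.0]]
ft_force: [-3.0, 0.7, -0.4]
width: 0.001
```

```bash
python3 -m pendant '[[-1,0,0,0,0,0],[-1,0,0,0,0,0],[-1,0,0,0,0,0],[-1,0,0,0,0,0],[0,0,0,0,0,0],[0,0,0,0,0,0],[0,0,0,0,0,0],[0,0,0,0,0,0],[0,0,0,0,0,0],[0,0,0,0,0,0]]'
```

```text
time: 6.8
tcp_pos: [0.5801, 0.2061, 0.1111]
ee_rot: [[-0.989, 0.149, -0.003], [0.149, 0.989, 0.0], [0.003, -0.001, -1.0]]
ft_force: [-7.6, 1.7, 1.7]
width: -0.0
```

```bash
python3 -m pendant '[[-1,0,0,0,0,0],[-1,0,0,0,0,0],[-1,0,0,0,0,0],[0,0,0,0,0,0],[0,0,0,0,0,0],[0,0,0,0,0,0],[0,0,0,0,0,0],[0,0,0,0,0,0],[0,0,0,0,0,0],[0,0,0,0,0,0]]'
```

```text
time: 8.05
tcp_pos: [0.5804, 0.206, 0.1109]
ee_rot: [[-0.989, 0.149, -0.009], [0.149, 0.989, 0.0], [0.009, -0.001, -1.0]]
ft_force: [-15.1, 2.8, 7.9]
width: -0.002
```

The stop is reached: the TCP stood still while the force rose to 15 N. Now I back straight off, then go up.

```bash
python3 -m pendant '[[5,0,0,0,0,0],[10,0,0,0,0,0],[20,0,0,0,0,0],[30,0,0,0,0,0],[40,0,0,0,0,0],[0,0,-30,0,0,0],[0,0,-40,0,0,0],[0,0,-40,0,0,0],[20,30,0,0,0,0],[20,40,0,0,0,0]]'
python3 -m pendant '[[20,50,0,0,0,0],[20,50,0,0,0,0],[20,50,0,0,0,0],[0,50,0,0,0,0],[0,30,0,0,0,0],[0,0,0,0,0,0],[0,0,0,0,0,0],[0,0,0,0,0,0],[0,0,0,0,0,0],[0,0,0,0,0,0]]'
python3 - <<'E'
from h import *
P={}
for n in("side","top"):
    im=r.capture(n);P[n]=im;cv2.imwrite(f"pics/{n}4.png",im[:,:,::-1])
x=reds(P['side'],(275,262),25);y=reds(P['top'],(250,185),25);print(x,y)
p=tri(('side',max(x,key=lambda q:q[0])[1]),('top',max(y,key=lambda q:q[0])[1]));print(p)
d=p[0]-[.561,.2065,.065];lx=d@[.9888,-.1494,0];print('turn',np.arctan2(lx,d[2])+.65)
print('tail',reds(P['side'],(309,141),12),reds(P['top'],(381,203),8))
print('jar',[q['uv'] for q in r.silhouettes('top','jar_center')])
E
```

```text
time: 9.3
tcp_pos: [0.4532, 0.2968, 0.2233]
ee_rot: [[-0.989, 0.151, 0.005], [0.151, 0.989, 0.002], [-0.005, 0.003, -1.0]]
ft_force: [0.1, 0.1, 0.3]
width: 0.002
time: 10.55
tcp_pos: [0.4268, 0.5321, 0.2216]
ee_rot: [[-0.989, 0.149, 0.0], [0.149, 0.989, 0.0], [-0.0, 0.0, -1.0]]
ft_force: [0.3, 0.1, 0.1]
width: -0.001
[] [(np.int32(25), array([252.52, 173.2 ]))]Traceback (most recent call last):
  File "<stdin>", line 6, in <module>
ValueError: max() iterable argument is empty
```

View pics/top4.png

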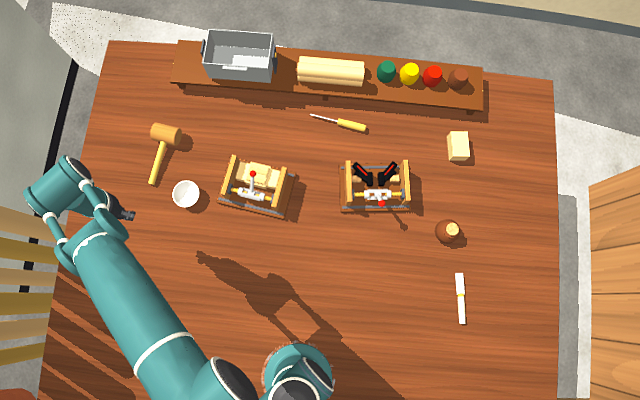

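View pics/side4.png

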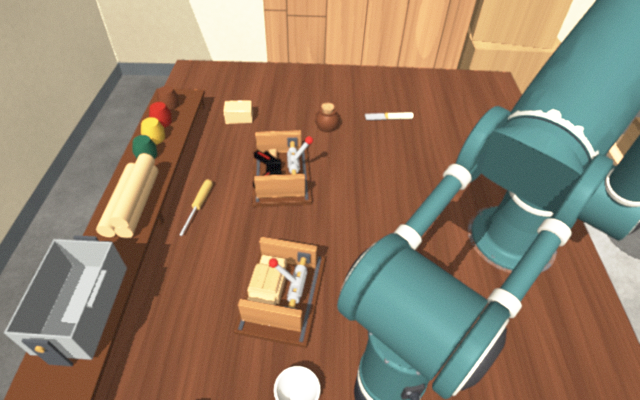

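The seam looks shut. The ball is at side (273,263) and top (252.5,173), and the robot is clear. A numeric check follows.

Run:
```python
from h import *
S=cv2.imread('pics/side4.png')[:,:,::-1];T=cv2.imread('pics/top4.png')[:,:,::-1]
p=tri(('side',(273,263.3)),('top',(252.5,173.2)));print(p)
d=p[0]-[.561,.2065,.065];lx=d@[.9888,-.1494,0];print(lx,d[2],'turn',np.arctan2(lx,d[2])+.65)
print('tail',reds(S,(309,141),12),reds(T,(381,203),8))
cv2.imwrite('pics/t5.png',cv2.resize(T[145:225,205:305,::-1],None,fx=7,fy=7,interpolation=2))
T0=cv2.imread('pics/top0.png')[:,:,::-1]
print('jar diff',np.abs(T0[210:250,425:470].astype(int)-T[210:250,425:470]).mean())
```

```text
(array([0.61216188, 0.19956774, 0.13132541]), [np.float64(9.599255848926804e-05), np.float64(9.599255848924813e-05)])
0.05162454214838847 0.06632541020054175 turn 1.31140110242347
tail [] [(np.int32(38), array([381.47, 202.95]))]
jar diff 0.7390740740740741
```

View pics/t5.png

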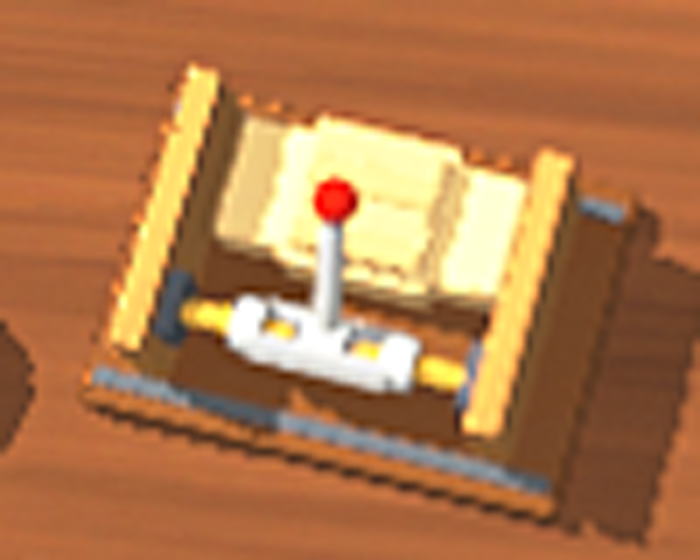

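The close-up shows the seam shut, and the turn measures about 1.31, which is the stop.

```bash
python3 -c "
from rig import r
print(r.job_done())"
```

```text
the job is handed in; nothing more can be done
None
```

The fig-wood clamp is closed. I pushed its red-tipped bar up and over with the shut fingers until it stopped, where the force rose to 15 N with the tool standing still. Then I backed off clear of everything and handed the job in at about 10.7 s.

- **Seam:** the last pictures put the sleeve at about 1.31 rad, at its 1.3 stop, and the two halves look met.
- **Tail clamp:** its ball is within 0.1 px of where it started in the top view. My colour filter missed both balls in the final side picture. I read the fig ball there by eye, and for the tail ball the side view only confirms by eye that it is in place.
- **Jar:** the picture around it is practically unchanged in the top view. I did not run the trained network on it at the end, because that script stopped on the missed fig ball first.
- **Robot:** it touched nothing at the end, with wrist force at about 0.3 N.

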